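# Shift the jar mill into third

### The job

Put the jar mill into third gear: push its gear lever along the left lane of the H-shaped gate to the cross slot, push it across to the right lane, then push it forward, away from the robot, fully home in the far right slot. Push the knob with the fingertips only, never squeeze it between the fingers, leave the glassware and tools around it where they stand, and end clear of everything.

Things in the scene. Friction and masses are not known exactly. Their poses are not given: they have to be found in the camera images.
- mill: blue bench jar mill, fixed to the bench. Gear housing 200 x 200 mm and 120 mm tall, with a steel H gate flush in its top; origin at the centre of the housing's underside, on the bench, directly below the gate's centre; its x axis points forward (away from the robot when yaw is 0), y to the left, z up. To the housing's right (y -110 to -375 mm) two rollers carry a white jar lying along y, top 176 mm above the bench
- gate_center (a point): centre of the H gate, 120 mm above the bench. Two lanes along the mill's x, left and right, each 60 mm long and 17.5 mm wide, joined halfway by a cross slot 21 mm wide; the stem is 12 mm thick. Seen from the robot: first slot far left, second near left, third far right, fourth near right. Steel tongues part the lanes: the knob can cross only within 7 mm of the cross slot's middle line
- knob_center (a point): centre of the black square knob on the gear lever, 36 x 36 mm, reaching 18 mm below and 26 mm above this point, 160 mm from the lever's pivot, which lies 27 mm above the mill's origin. Upright it stands 187 mm above the bench; at the stops it is 36 mm left or right of and 38 mm before or behind the gate's centre and up to 9 mm lower
- gear_across (a joint): sideways lean of the lever about the mill's x axis, rad: 0 upright, -0.225 fully left (left lane), +0.225 fully right (right lane). The lever yields to about 2 to 4 N at the knob and stays where it is left: no springs, no detents
- gear_stick (a joint): fore-and-aft lean of the lever about the mill's y axis (carried along by the sideways lean), rad: 0 in the line of the cross slot, +0.24 fully forward (away from the robot), -0.24 fully back. Same resistance. Starts anywhere along the left lane. The knob rises as the lever comes upright and drags lightly up on a fingertip (up to 15 N)
- knob_far: the far flank of the square lever knob (24 mm wide, 34 mm tall pad; origin at the knob's centre, the face itself lies 18 mm from it along +x); listed because squeezing opposite flanks counts as gripping
- knob_near: the near flank of the square lever knob (24 mm wide, 34 mm tall pad; origin at the knob's centre, the face itself lies 18 mm from it along -x); listed because squeezing opposite flanks counts as gripping
- knob_left: the left flank of the square lever knob (24 mm wide, 34 mm tall pad; origin at the knob's centre, the face itself lies 18 mm from it along +y); listed because squeezing opposite flanks counts as gripping
- knob_right: the right flank of the square lever knob (24 mm wide, 34 mm tall pad; origin at the knob's centre, the face itself lies 18 mm from it along -y); listed because squeezing opposite flanks counts as gripping
- beaker: glass beaker, 64 mm wide, 85 mm tall, stands loose left of the mill; origin under its centre. Leave alone
- reagent_a: brown reagent bottle, 56 mm wide, 130 mm tall, loose behind the mill; origin under its centre. Leave alone
- reagent_b: second brown reagent bottle, same size, loose behind the mill; origin under its centre. Leave alone
- stopper: rubber stopper, 28 mm wide, 24 mm tall, loose on the near left corner of the gear housing's top; origin under its centre. Leave alone
- crucible: white crucible, 48 mm wide, 38 mm tall, loose in front of the mill; origin under its centre. Leave alone
- spatula: spatula with wooden handle lying loose in front left of the mill; origin under it. Leave alone
- burner: gas burner with blue foot 80 mm wide and brass tube, 140 mm tall, loose at the far left; origin under its centre. Leave alone

How it is judged:
By the outcome, as a careful person would: the job done as asked, in the order asked, and still so for the second after the job is handed in, with the robot touching nothing.
It also fails if it takes over 53 s, if anything falls off the work surface, if the arm or the gripper's body presses on something with over 40 N, if the wrist force passes 120 N, or if a joint passes its speed limit or range.

### The arm

A 6-joint arm with a two-finger parallel gripper is mounted at the origin on the work surface. World frame = base frame: x ahead of the robot, y to its left, z up, the work surface at z = 0. Lengths are in m, angles in degrees, forces in N, time in s.
With the tool pointing down it reaches from about 0.15 to 0.775 m from the base axis. Payload 6.1 kg.
Tool frame: the origin (TCP) lies between the finger pads; the fingertips stand 14 mm ahead of it and the grasp point (between the pads) lies 5 mm behind it; z points along the fingers, y is the line along which they close (so a half turn about z gives the same grasp; the last joint's range is limited). The gripper opens to 85 mm and grips with 20 to 120 N. Pads are 22 mm wide; open, the fingers measure 114 mm over their backs; the gripper's body (76 mm by 85 mm) begins 54 mm behind the grasp point. The pads swing forward as they close: fully open they stand 13 mm farther back than shut.
Start: joints at [68.182, 7.208, -2.269, 80.523, 0, 90], TCP at [0.195, 0.487, 0.213] pointing down, gripper open.
Joint ranges: [-155.77, 155.77], [-54.66, 111.73], [-72.52, 77.12], [-102.08, 115.82], [-83.92, 84.16], [-180, 180]. Speed limits (degrees/s): [136.94, 136.94, 172.46, 180, 180, 180].

### API

Orientations are given as a 3x3 rotation matrix whose columns are the frame's x, y, z axes.
In Python, from bench import sensors, snapshot, job, models gives the robot as it stands.
- The arm moves only by the shell command python3 -m jog 'ROWS' [FORCE]. ROWS is JSON, a list of rows, each an object of numbers: "dx", "dy", "dz": the shift along the tool's x, y, z in mm; "wx", "wy", "wz": the turn, a rotation vector about the tool's x, y, z in rad; "hand": the opening, from -1 (shut) to 1 (fully open). A call has 1 to 10 rows; each row is the pose to reach, as a shift and turn from the pose commanded when the call began, along the tool's axes at that moment; what a row does not reach only later rows make up. A row lasts 1/12 s, in which the tool goes at most 41.7 mm and 7.16 degrees, less where a joint would pass 70% of its speed; a pose out of reach is approached as far as the arm can. A call with a gripper value outside its range is refused whole. The fingers move at their own pace and stop on an object; FORCE is the grip in N (left out, the last holds). Time passes only in rows, so rows that repeat a pose let the fingers close. It gives the time, the measured TCP pose, the force, the opening and the grip force at its end, in the units of the state.
- sensors.observe(): the state, without advancing time (a new reading comes with each control period).
- snapshot(name): name is "scene" or "side" or "wrist"; returns a dict with "image" (420x560x3 uint8, red, green, blue), "range_z" (420x560 float32, m along the optical axis (not along the pixel's ray), 0 where there is no reading), "mtx" (3x3 intrinsics, pixels), "R" (3x3) and "t" (3): a world point X has camera coordinates R X + t. Camera axes: x right, y down, z forward; pixel columns grow to the right and rows downward; lengths in m; the calibration is good to about 2 mm. A picture is of the moment at which its call begins.
- job.job_done(): hands the job in; it is judged then, once.
Trained networks look in the newest picture that a camera, given by its name, has taken for a name from the list of things; names that differ only in an ending like _2 or _b are one class to them, and where a whole thing is asked for, a point or a joint stands for the part that bears it (a point fixed in the world has none). Each returns a list of dicts, best first, with "conf" (0 to 1); they miss things now and then, are a little off and sometimes report something else, mostly with a low value. They report only what shows in the picture. A call takes as long as a camera call.
- models.find_in(query, camera): "rect" ([centre column, centre row, width, height] in pixels, round what is visible of it).
- models.spot_point(query, camera): "at" ([column, row] in pixels: a listed point, or the origin of a listed thing).
The state is a dict: "time_s": time; "qpos": joint angles; "dq": joint speeds; "tau": joint torques, N m; "eef_pos": TCP position; "tcp_rot": TCP orientation; "ft_force": force on the tool from outside, world axes, zero at the start; "moment": the same for the moment, N m; "grip_width": opening from 0.0 (shut) to 1.0 (fully open); "gripper_force": force on a finger pad.
Only numpy, scipy, OpenCV 4.12 (cv2) and the standard library are available. Lean on these libraries where they do the work, as an engineer would, in place of code of your own. Each camera call takes 0.05 s, during which the arm holds its last target. There are 200 camera calls.

## Working session

There is one attempt and no reset: what is moved stays moved. The work goes in short steps, Python scripts to look and compute and a shell command to move; the robot and the scene stay as the last step left them, time stands still between calls to the robot, and variables do not carry over. Pictures are saved under pics/ and viewed, at most 10 in all, crops included, and the job is handed in when it is done.

```bash
mkdir -p pics
cat > h.py <<'E'
import numpy as np, cv2
from bench import sensors, snapshot, job, models
def px2w(s,u,v,z=None,h=None):
    # z: depth; h: world height plane
    K,R,t=s["mtx"],np.array(s["R"]),np.array(s["t"])
    r=R.T@np.linalg.solve(K,[u,v,1]); c=-R.T@t
    if h is not None: return c+r*(h-c[2])/r[2]
    if z is None:
        a=s["range_z"][int(v)-1:int(v)+2,int(u)-1:int(u)+2]; z=np.median(a)
    return c+r*z
def save(s,n): cv2.imwrite("pics/"+n,cv2.cvtColor(s["image"],cv2.COLOR_RGB2BGR))
E
python3 - <<'E'
from h import *
np.set_printoptions(precision=3,suppress=True)
for c in ("scene","side"):
    s=snapshot(c); save(s,c+"0.png"); print(c,-np.array(s["R"]).T@s["t"])
    for q in ("gate_center","knob_center","mill","stopper"):
        for d in models.spot_point(q,c)[:2]:
            u,v=d["at"]; print(q,d["conf"],np.round(d["at"]),px2w(s,u,v),px2w(s,u,v,h={"gate_center":.12,"knob_center":.183,"mill":0,"stopper":.12}[q]))
o=sensors.observe();print(o["time_s"],o["eef_pos"],o["tcp_rot"],o["ft_force"],o["grip_width"])
E
```

```text
scene [ 1.1   -0.25   0.786]
gate_center 0.57 [273. 245.] [0.537 0.097 0.117] [0.54  0.095 0.12 ]
knob_center 0.86 [288. 219.] [0.562 0.123 0.202] [0.544 0.135 0.183]
mill 0.81 [277. 278.] [0.626 0.045 0.121] [0.539 0.099 0.   ]
mill 0.73 [318. 234.] [0.502 0.263 0.03 ] [0.479 0.283 0.   ]
stopper 0.65 [273. 213.] [0.465 0.147 0.14 ] [0.445 0.16  0.12 ]
side [ 0.12  -0.417  0.619]
gate_center 0.71 [333. 238.] [0.556 0.099 0.113] [0.55  0.092 0.12 ]
knob_center 0.73 [320. 203.] [0.53  0.111 0.19 ] [0.536 0.119 0.183]
knob_center 0.21 [265. 238.] [0.445 0.148 0.125] [0.407 0.082 0.183]
mill 0.65 [326. 290.] [ 0.463 -0.005  0.118] [0.543 0.093 0.   ]
stopper 0.48 [267. 236.] [0.447 0.146 0.13 ] [0.454 0.158 0.12 ]
0.5 [0.195 0.487 0.213] [[-0.928  0.372 -0.   ]
 [ 0.372  0.928 -0.   ]
 [ 0.    -0.    -1.   ]] [ 0.272 -0.637  0.705] 1.0006067562325145
```

View pics/scene0.png

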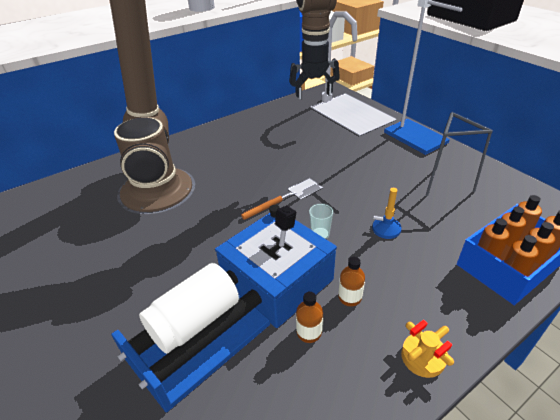

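View pics/side0.png

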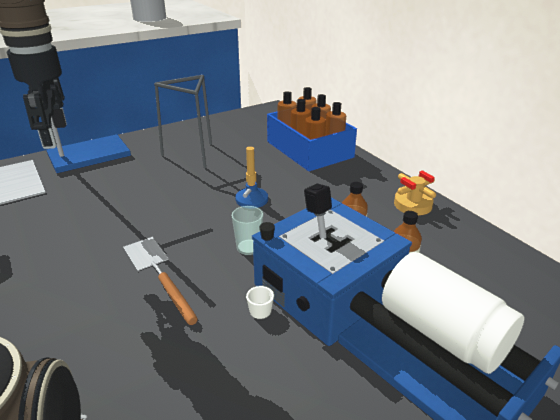

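Run:
```python
from h import *
np.set_printoptions(precision=4,suppress=True)
P=[]
for c in ("scene","side"):
    s=snapshot(c); K,R,t=s["mtx"],np.array(s["R"]),np.array(s["t"])
    v,u=np.mgrid[0:420,0:560]; z=s["range_z"]; 
    r=np.stack([(u-K[0,2])/K[0,0],(v-K[1,2])/K[1,1],np.ones_like(u)],-1)*z[...,None]
    X=((r-t)@R).reshape(-1,3); I=s["image"].reshape(-1,3).astype(int)
    ok=z.reshape(-1)>0
    top=ok&(abs(X[:,2]-.12)<.006)&(abs(X[:,0]-.545)<.16)&(abs(X[:,1]-.095)<.16)
    rect=cv2.minAreaRect(X[top,:2].astype(np.float32)*1000); print(c,"top",top.sum(),rect)
    kn=ok&(X[:,2]>.165)&(np.hypot(X[:,0]-.545,X[:,1]-.125)<.06)
    print("knob",kn.sum(),X[kn].min(0),X[kn].max(0),np.median(X[kn],0), "color",np.median(I[kn],0))
    kt=kn&(X[:,2]>.203); print("knobtop",kt.sum(),np.percentile(X[kt],[2,50,98],axis=0),cv2.minAreaRect(X[kt,:2].astype(np.float32)*1000))
    np.save(c+"X.npy",X)
```

```text
scene top 5232 ((572.1607055664062, 72.77745056152344), (264.9512023925781, 273.31622314453125), 0.009108887985348701)
knob 413 [0.5242 0.1065 0.1671] [0.5628 0.1504 0.2128] [0.5526 0.1221 0.1976] color [23. 23. 26.]
knobtop 160 [[0.5273 0.1149 0.2032]
 [0.5447 0.1263 0.2085]
 [0.5584 0.1483 0.2126]] ((541.2909545898438, 131.3931884765625), (32.83404541015625, 35.03163528442383), 8.832497596740723)
side top 7626 ((582.50439453125, 72.25563049316406), (269.3411865234375, 251.84906005859375), 8.415956497192383)
knob 687 [0.5192 0.1062 0.1651] [0.5585 0.1493 0.2112] [0.53   0.1176 0.1938] color [30. 30. 32.]
knobtop 201 [[0.5223 0.1142 0.2032]
 [0.5351 0.1238 0.2076]
 [0.5547 0.143  0.2105]] ((538.2676391601562, 130.109619140625), (35.116939544677734, 31.632265090942383), 6.188391208648682)
```

Run:
```python
from h import *
np.set_printoptions(precision=4,suppress=True)
for c in ("scene","side"):
    s=snapshot(c); X=np.load(c+"X.npy"); I=s["image"].reshape(-1,3).astype(int)
    b=(I[:,2]>1.6*I[:,0])&(abs(X[:,2]-.118)<.008)&(np.hypot(X[:,0]-.545,X[:,1]-.095)<.17)
    m=b.reshape(420,560).astype(np.uint8)
    n,l,st,_=cv2.connectedComponentsWithStats(m,connectivity=8); k=1+st[1:,4].argmax(); b=(l==k).reshape(-1)
    P=X[b,:2].astype(np.float32)*1000
    r=cv2.minAreaRect(P); print(c,len(P),r,np.median(X[b,2])); print(cv2.boxPoints(r))
    # steel plate
    g=(abs(I[:,2]-I[:,0])<25)&(I.mean(1)>110)&(abs(X[:,2]-.12)<.006)&(np.hypot(X[:,0]-.545,X[:,1]-.095)<.115)
    n,l,st,_=cv2.connectedComponentsWithStats(g.reshape(420,560).astype(np.uint8)); k=1+st[1:,4].argmax(); g=(l==k).reshape(-1)
    print("plate",cv2.minAreaRect(X[g,:2].astype(np.float32)*1000),np.median(X[g,2]))
    # dark slots in plate
s=snapshot("side");cv2.imwrite("pics/crop.png",cv2.resize(cv2.cvtColor(s["image"][160:300,230:430],cv2.COLOR_RGB2BGR),None,fx=4,fy=4,interpolation=cv2.INTER_CUBIC))
```

```text
scene 3094 ((548.37255859375, 94.0888671875), (202.98983764648438, 202.53773498535156), 9.075896263122559) 0.1210995792726311
[[432.1739 178.0798]
 [464.1227 -21.9222]
 [664.5712  10.0979]
 [632.6224 210.0999]]
plate ((548.0148315429688, 94.91828155517578), (132.18505859375, 131.12911987304688), 8.784886360168457) 0.12115510023577443
side 4603 ((545.9977416992188, 92.98973846435547), (201.83181762695312, 200.85006713867188), 8.912064552307129) 0.11992441714511062
[[430.7425 176.5686]
 [461.8578 -21.8566]
 [661.253    9.4108]
 [630.1376 207.8361]]
plate ((547.021484375, 94.16569519042969), (134.17843627929688, 132.32383728027344), 9.401931762695312) 0.1200737366884877
```

View pics/crop.png

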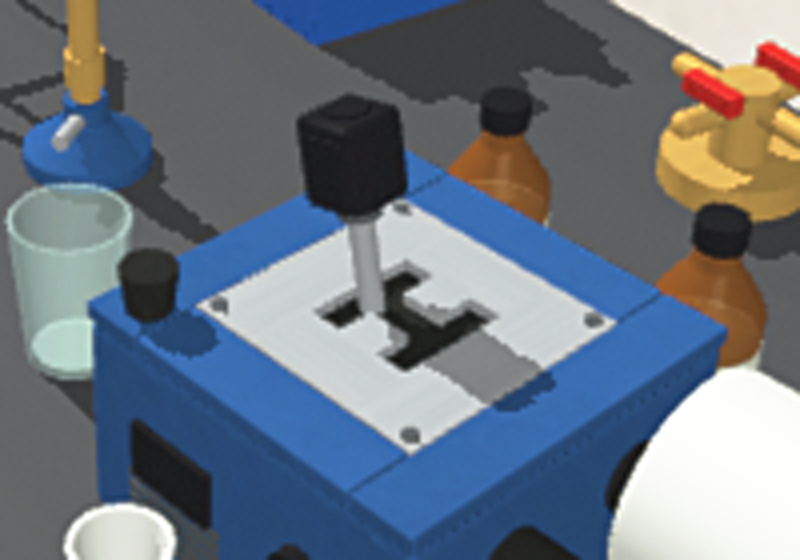

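The pictures show the mill at (0.547, 0.094) with a yaw of about 9°. The knob, near (320,200) in the side view, is in the left lane close to the cross slot, and the stopper at (267,236) sits on the near left corner. I'll go above a spot left of the knob with the fingers shut and the tool aligned to the mill.

```bash
python3 -m jog '[{"dz":-80,"hand":-1},{"dz":-87,"hand":-1},{"dx":-120,"dy":-45,"dz":-87,"wz":0.25,"hand":-1},{"dx":-200,"dy":-80,"dz":-87,"wz":0.5,"hand":-1},{"dx":-280,"dy":-110,"dz":-87,"wz":0.75,"hand":-1},{"dx":-360,"dy":-135,"dz":-87,"wz":1.033,"hand":-1},{"dx":-429,"dy":-161,"dz":-87,"wz":1.033,"hand":-1},{"dx":-429,"dy":-161,"dz":-87,"wz":1.033,"hand":-1},{"dx":-429,"dy":-161,"dz":-87,"wz":1.033,"hand":-1},{"dx":-429,"dy":-161,"dz":-87,"wz":1.033,"hand":-1}]' 20
python3 -m jog '[{"hand":-1},{"hand":-1},{"hand":-1}]'
python3 - <<'E'
from h import *
np.set_printoptions(precision=4,suppress=True)
o=sensors.observe();print(o["time_s"],o["eef_pos"],o["tcp_rot"],o["grip_width"])
s=snapshot("wrist");save(s,"w1.png")
for q in("knob_center","gate_center"):
  for d in models.spot_point(q,"wrist")[:2]:print(q,d,px2w(s,*d["at"],h=.183 if q[0]=="k" else .12))
E
```

```text
0.75 [0.1951 0.4874 0.2129] [[-0.9284  0.3716  0.    ]
 [ 0.3716  0.9284  0.    ]
 [-0.      0.     -1.    ]] 1.001736519444196validation failed for argument at $[0]...
validation failed for argument at $[0]...
```

View pics/w1.png

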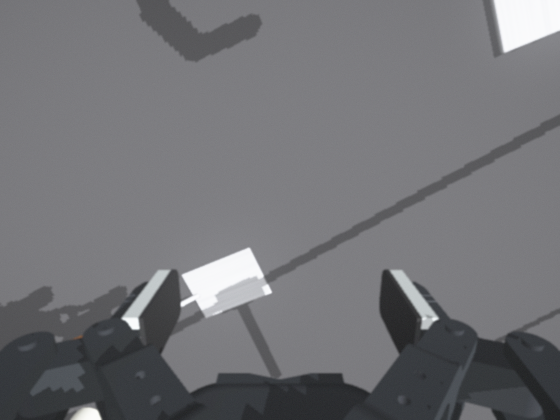

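The wrist view shows only bare bench and the open fingers, so nothing has moved: both calls were refused. Probably every key is required.

```bash
python3 -m jog '[{"dx":0,"dy":0,"dz":-40,"wx":0,"wy":0,"wz":0,"hand":-1},{"dx":0,"dy":0,"dz":-87,"wx":0,"wy":0,"wz":0,"hand":-1},{"dx":-40,"dy":-15,"dz":-87,"wx":0,"wy":0,"wz":0.12,"hand":-1},{"dx":-80,"dy":-30,"dz":-87,"wx":0,"wy":0,"wz":0.24,"hand":-1},{"dx":-120,"dy":-45,"dz":-87,"wx":0,"wy":0,"wz":0.36,"hand":-1},{"dx":-160,"dy":-60,"dz":-87,"wx":0,"wy":0,"wz":0.48,"hand":-1},{"dx":-200,"dy":-75,"dz":-87,"wx":0,"wy":0,"wz":0.6,"hand":-1},{"dx":-240,"dy":-90,"dz":-87,"wx":0,"wy":0,"wz":0.72,"hand":-1},{"dx":-280,"dy":-105,"dz":-87,"wx":0,"wy":0,"wz":0.84,"hand":-1},{"dx":-300,"dy":-113,"dz":-87,"wx":0,"wy":0,"wz":0.94,"hand":-1}]' 20
```

```text
time_s: 1.73
eef_pos: [0.4336, 0.2686, 0.2999]
tcp_rot: [[-0.24, 0.971, 0.001], [0.971, 0.24, -0.0], [-0.0, 0.001, -1.0]]
ft_force: [0.7, 0.7, -0.0]
grip_width: 0.002
gripper_force: 0.0
```

```bash
python3 -m jog '[{"dx":-38,"dy":25,"dz":0,"wx":0,"wy":0,"wz":0.086,"hand":-1},{"dx":-76,"dy":50,"dz":0,"wx":0,"wy":0,"wz":0.086,"hand":-1},{"dx":-113,"dy":76,"dz":0,"wx":0,"wy":0,"wz":0.086,"hand":-1},{"dx":-113,"dy":76,"dz":0,"wx":0,"wy":0,"wz":0.086,"hand":-1},{"dx":-113,"dy":76,"dz":0,"wx":0,"wy":0,"wz":0.086,"hand":-1},{"dx":-113,"dy":76,"dz":0,"wx":0,"wy":0,"wz":0.086,"hand":-1}]'
python3 - <<'E'
from h import *
np.set_printoptions(precision=4,suppress=True)
s=snapshot("wrist");save(s,"w2.png")
c=np.array([.547,.094]);a=np.radians(9.05);M=np.array([[np.cos(a),np.sin(a)],[-np.sin(a),np.cos(a)]])
for q in("knob_center","gate_center"):
  for d in models.spot_point(q,"wrist")[:2]:
    w=px2w(s,*d["at"],h=.183 if q[0]=="k" else .12);print(q,d,w,M@(w[:2]-c))
o=sensors.observe();print(o["time_s"],M@(np.array(o["eef_pos"])[:2]-c))
E
```

```text
time_s: 2.23
eef_pos: [0.5333, 0.18, 0.2995]
tcp_rot: [[-0.162, 0.987, -0.001], [0.987, 0.162, 0.0], [0.0, -0.001, -1.0]]
ft_force: [0.3, 0.6, 0.3]
grip_width: -0.003
gripper_force: 0.0
knob_center {'at': [279.1, 254.7], 'conf': 0.94} [0.5412 0.1316 0.183 ] [0.0001 0.038 ]
2.3833 [-0.0008  0.0885]
```

View pics/w2.png

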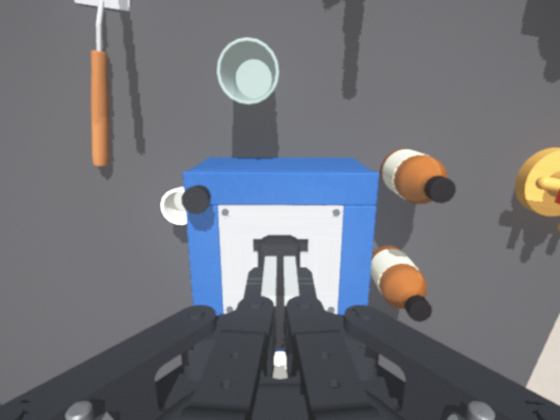

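Wrist view: the knob at (281,245) is centred on the left lane, which spans columns 253–308. So the lever is already at the cross slot, with the stopper off to the side at (196,199). Next I lower left of the knob and push right.

```bash
python3 -m jog '[{"dx":0,"dy":0,"dz":40,"wx":0,"wy":0,"wz":0,"hand":-1},{"dx":0,"dy":0,"dz":80,"wx":0,"wy":0,"wz":0,"hand":-1},{"dx":0,"dy":0,"dz":105,"wx":0,"wy":0,"wz":0,"hand":-1},{"dx":0,"dy":0,"dz":117,"wx":0,"wy":0,"wz":0,"hand":-1},{"dx":0,"dy":0,"dz":117,"wx":0,"wy":0,"wz":0,"hand":-1},{"dx":0,"dy":0,"dz":117,"wx":0,"wy":0,"wz":0,"hand":-1}]'
python3 -m jog '[{"dx":-10,"dy":0,"dz":0,"wx":0,"wy":0,"wz":0,"hand":-1},{"dx":-18,"dy":0,"dz":0,"wx":0,"wy":0,"wz":0,"hand":-1},{"dx":-24,"dy":0,"dz":0,"wx":0,"wy":0,"wz":0,"hand":-1},{"dx":-29,"dy":0,"dz":0,"wx":0,"wy":0,"wz":0,"hand":-1},{"dx":-34,"dy":0,"dz":0,"wx":0,"wy":0,"wz":0,"hand":-1},{"dx":-39,"dy":0,"dz":0,"wx":0,"wy":0,"wz":0,"hand":-1},{"dx":-44,"dy":0,"dz":0,"wx":0,"wy":0,"wz":0,"hand":-1},{"dx":-49,"dy":0,"dz":0,"wx":0,"wy":0,"wz":0,"hand":-1}]'
```

```text
time_s: 2.88
eef_pos: [0.5322, 0.1812, 0.1832]
tcp_rot: [[-0.165, 0.986, -0.001], [0.986, 0.165, -0.0], [0.0, -0.001, -1.0]]
ft_force: [0.2, -0.7, 1.3]
grip_width: -0.002
gripper_force: 0.0
time_s: 3.55
eef_pos: [0.5444, 0.1337, 0.1895]
tcp_rot: [[-0.164, 0.986, 0.011], [0.986, 0.164, 0.007], [0.005, 0.012, -1.0]]
ft_force: [-3.1, 6.8, 27.8]
grip_width: 0.001
gripper_force: 14.6
```

Run:
```python
from h import *
s=snapshot("side");cv2.imwrite("pics/s2.png",cv2.resize(cv2.cvtColor(s["image"][100:280,220:460],cv2.COLOR_RGB2BGR),None,fx=3.3,fy=3.3,interpolation=cv2.INTER_CUBIC))
print(models.spot_point("knob_center","side")[:2], sensors.observe()["ft_force"],sensors.observe()["eef_pos"])
```

```text
[{'at': [326.5, 203.3], 'conf': 0.76}] [-1.97234437  5.30910504 25.37787951] [0.54453953 0.13307794 0.18975098]
```

View pics/s2.png

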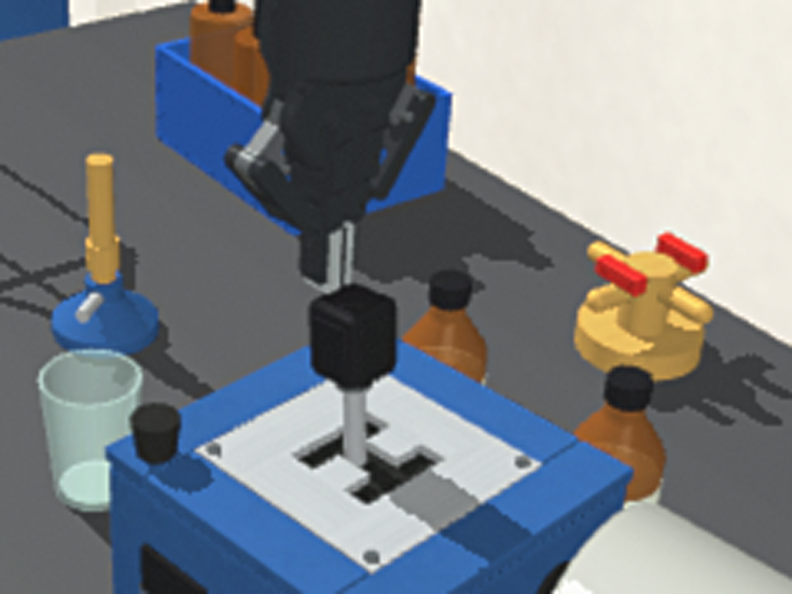

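The crop shows the shut fingers at (335,270) on the knob's left flank and the knob moving across. The upward force comes from the knob rising as it comes upright, so I'll raise the tool with it.

```bash
python3 -m jog '[{"dx":0,"dy":0,"dz":-5,"wx":0,"wy":0,"wz":0,"hand":-1},{"dx":-4,"dy":0,"dz":-8,"wx":0,"wy":0,"wz":0,"hand":-1},{"dx":-8,"dy":0,"dz":-8,"wx":0,"wy":0,"wz":0,"hand":-1},{"dx":-12,"dy":0,"dz":-8,"wx":0,"wy":0,"wz":0,"hand":-1},{"dx":-16,"dy":0,"dz":-8,"wx":0,"wy":0,"wz":0,"hand":-1},{"dx":-20,"dy":0,"dz":-8,"wx":0,"wy":0,"wz":0,"hand":-1},{"dx":-24,"dy":0,"dz":-8,"wx":0,"wy":0,"wz":0,"hand":-1}]'
```

```text
time_s: 4.23
eef_pos: [0.5469, 0.1083, 0.1942]
tcp_rot: [[-0.163, 0.987, 0.006], [0.987, 0.163, 0.003], [0.002, 0.006, -1.0]]
ft_force: [-1.5, 2.1, 17.0]
grip_width: 0.001
gripper_force: 8.9
```

```bash
python3 -m jog '[{"dx":-3,"dy":0,"dz":-3,"wx":0,"wy":0,"wz":0,"hand":-1},{"dx":-6,"dy":0,"dz":-3,"wx":0,"wy":0,"wz":0,"hand":-1},{"dx":-9,"dy":0,"dz":-3,"wx":0,"wy":0,"wz":0,"hand":-1},{"dx":-12,"dy":0,"dz":-3,"wx":0,"wy":0,"wz":0,"hand":-1},{"dx":-15,"dy":0,"dz":-3,"wx":0,"wy":0,"wz":0,"hand":-1}]'
python3 -m jog '[{"dx":-2,"dy":0,"dz":0,"wx":0,"wy":0,"wz":0,"hand":-1},{"dx":-4,"dy":0,"dz":0,"wx":0,"wy":0,"wz":0,"hand":-1},{"dx":-4,"dy":0,"dz":0,"wx":0,"wy":0,"wz":0,"hand":-1}]'
python3 - <<'E'
from h import *
c=np.array([.547,.094]);a=np.radians(9.05);M=np.array([[np.cos(a),np.sin(a)],[-np.sin(a),np.cos(a)]])
for k in("side","scene","wrist"):
  s=snapshot(k)
  for d in models.spot_point("knob_center",k)[:1]:print(k,d,M@(px2w(s,*d["at"],h=.184)[:2]-c))
E
```

```text
time_s: 4.65
eef_pos: [0.5481, 0.0933, 0.1946]
tcp_rot: [[-0.163, 0.987, 0.001], [0.987, 0.163, 0.001], [0.001, 0.001, -1.0]]
ft_force: [-0.3, 2.0, 7.8]
grip_width: 0.003
gripper_force: 4.1
time_s: 4.9
eef_pos: [0.5487, 0.0891, 0.1946]
tcp_rot: [[-0.163, 0.987, 0.001], [0.987, 0.163, 0.001], [0.0, 0.001, -1.0]]
ft_force: [-1.4, 1.3, 8.2]
grip_width: 0.003
gripper_force: 4.1
side {'at': [338.4, 210.2], 'conf': 0.95} [ 0.00040597 -0.01086028]
scene {'at': [273.1, 228.2], 'conf': 0.91} [ 0.00317157 -0.00352607]
wrist {'at': [280.0, 261.1], 'conf': 0.87} [ 0.00179922 -0.01109174]
```

Run:
```python
from h import *
A=[]
for k,(r,c) in {"side":((120,300),(240,440)),"scene":((140,320),(190,390))}.items():
  s=snapshot(k);A.append(cv2.resize(cv2.cvtColor(s["image"][r[0]:r[1],c[0]:c[1]],cv2.COLOR_RGB2BGR),(400,360),interpolation=cv2.INTER_CUBIC))
cv2.imwrite("pics/s3.png",np.hstack(A))
```

```text
(no output)
```

View pics/s3.png

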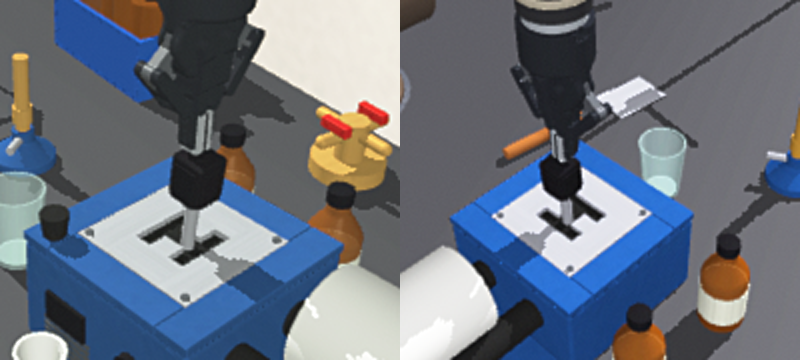

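Run:
```python
from h import *
np.set_printoptions(precision=3,suppress=True)
c=np.array([.547,.094]);a=np.radians(9.05);M=np.array([[np.cos(a),np.sin(a)],[-np.sin(a),np.cos(a)]])
for k in("side","scene"):
    s=snapshot(k);K,R,t=s["mtx"],np.array(s["R"]),np.array(s["t"])
    v,u=np.mgrid[0:420,0:560]; z=s["range_z"]
    r=np.stack([(u-K[0,2])/K[0,0],(v-K[1,2])/K[1,1],np.ones_like(u)],-1)*z[...,None]
    X=((r-t)@R).reshape(-1,3); X[:,:2]=(X[:,:2]-c)@M.T
    for lo in np.arange(.16,.26,.007):
        m=(X[:,2]>lo)&(X[:,2]<lo+.007)&(np.hypot(X[:,0],X[:,1])<.06)
        if m.sum()>3: print(k,round(lo,3),m.sum(),np.percentile(X[m,:2],[3,50,97],axis=0).ravel()*1000)
```

```text
side 0.167 50 [-19.178 -28.49  -15.613 -24.147   8.777   0.38 ]
side 0.174 90 [-19.663 -28.389 -17.029 -23.551   9.485   2.581]
side 0.181 91 [-19.146 -29.154 -17.052 -23.784   9.708   2.548]
side 0.188 92 [-19.958 -29.635 -17.03  -23.775   7.552   1.339]
side 0.195 94 [-19.427 -30.07  -16.503 -25.593  10.412   2.844]
side 0.202 126 [-19.019 -29.611 -15.204 -24.719  12.072   2.181]
side 0.209 168 [-16.573 -27.244  -6.869 -15.998  11.751   0.553]
side 0.216 39 [-12.627 -16.431  -6.16  -13.872  10.681  -0.519]
side 0.223 65 [-15.004 -16.543  -8.533 -11.784   5.854   0.444]
side 0.23 64 [-14.635 -16.382  -7.473 -11.574  12.939   1.457]
side 0.237 69 [-14.476 -16.093  -9.317 -11.113  11.857   1.276]
side 0.244 57 [-14.581 -16.196  -6.99  -13.164   7.894   0.831]
side 0.251 39 [-16.65  -17.846  -3.793 -16.151  21.111 -10.908]
side 0.258 131 [-32.993 -18.454  -8.044 -15.956  26.139   4.134]
scene 0.167 18 [ -5.834 -27.82   16.177 -24.429  19.737  -0.43 ]
scene 0.174 46 [-10.016 -28.595  17.001 -24.414  20.644   0.938]
scene 0.181 43 [ -8.185 -28.354  18.315 -21.279  20.039   2.412]
scene 0.188 49 [ -8.79  -28.769  17.377 -22.891  20.293   3.537]
scene 0.195 46 [ -6.918 -29.861  17.717 -24.289  20.25    1.957]
scene 0.202 63 [ -9.22  -29.92   15.234 -25.68   19.829   0.12 ]
scene 0.209 120 [-12.138 -27.062   8.668 -16.338  18.367   1.878]
scene 0.216 15 [ -2.564 -15.531   7.518 -13.96   14.394  -7.215]
scene 0.223 34 [ -9.643 -16.245   8.691 -11.522  16.192   1.719]
scene 0.23 36 [ -9.874 -15.947  11.092 -11.267  16.138   2.658]
scene 0.237 25 [ -1.682 -16.421   8.739 -11.579  15.848  -0.216]
scene 0.244 26 [ -4.882 -16.139   7.217 -14.628  16.582  -8.765]
scene 0.251 18 [-15.783 -17.335   1.863 -15.097  15.743 -11.058]
scene 0.258 54 [-25.298 -18.632   4.435 -16.111  33.467   1.592]
```

Point clouds put the fingers (y −16 to +6) directly over the knob (y −29 to +7) rather than beside it. I'll lift off and measure where the fingertips really are.

```bash
python3 -m jog '[{"dx":0,"dy":0,"dz":-30,"wx":0,"wy":0,"wz":0,"hand":-1},{"dx":0,"dy":0,"dz":-60,"wx":0,"wy":0,"wz":0,"hand":-1},{"dx":40,"dy":0,"dz":-60,"wx":0,"wy":0,"wz":0,"hand":-1},{"dx":70,"dy":0,"dz":-60,"wx":0,"wy":0,"wz":0,"hand":-1},{"dx":70,"dy":0,"dz":-60,"wx":0,"wy":0,"wz":0,"hand":-1},{"dx":70,"dy":0,"dz":-60,"wx":0,"wy":0,"wz":0,"hand":-1}]'
cat > m.py <<'E'
from h import *
np.set_printoptions(precision=1,suppress=True)
c=np.array([.547,.094]);a=np.radians(9.05);M=np.array([[np.cos(a),np.sin(a)],[-np.sin(a),np.cos(a)]])
o=sensors.observe();print("t",o["time_s"],"tcp mill",M@(np.array(o["eef_pos"])[:2]-c)*1000,o["eef_pos"][2]*1000,o["ft_force"])
for k in("side","scene"):
    s=snapshot(k);K,R,t=s["mtx"],np.array(s["R"]),np.array(s["t"])
    save(s,k+"_m.png")
    v,u=np.mgrid[0:420,0:560]; z=s["range_z"]
    r=np.stack([(u-K[0,2])/K[0,0],(v-K[1,2])/K[1,1],np.ones_like(u)],-1)*z[...,None]
    X=((r-t)@R).reshape(-1,3); X[:,:2]=(X[:,:2]-c)@M.T
    for lo in np.arange(.16,.32,.01):
        m=(X[:,2]>lo)&(X[:,2]<lo+.01)&(np.abs(X[:,0])<.06)&(X[:,1]>-.07)&(X[:,1]<.13)
        if m.sum()>3: print(k,round(lo,3),m.sum(),np.percentile(X[m,:2],[2,50,98],axis=0).ravel()*1000)
    for d in models.spot_point("knob_center",k)[:1]:print(k,d,M@(px2w(s,*d["at"],h=.186)[:2]-c)*1000)
E
python3 m.py
```

```text
time_s: 5.9
eef_pos: [0.5365, 0.1591, 0.2529]
tcp_rot: [[-0.165, 0.986, -0.002], [0.986, 0.165, -0.001], [-0.001, -0.002, -1.0]]
ft_force: [-0.1, -0.0, -0.0]
grip_width: 0.003
gripper_force: 0.0
t 5.9 tcp mill [-0.2 66. ] 252.87071643326996 [-0.1 -0.  -0. ]
side 0.16 7 [-17.1 -25.9 -10.3 -21.1   7.   -6.1]
side 0.17 124 [-19.5 -28.3 -16.1 -23.7  10.4   5.3]
side 0.18 131 [-20.  -29.2 -16.6 -23.5  11.2   2.6]
side 0.19 130 [-19.8 -29.9 -16.6 -23.4  11.4   3.6]
side 0.2 195 [-19.8 -29.7 -14.3 -23.2  13.4   2.7]
side 0.21 161 [-17.5 -25.9  -3.2 -11.2  12.5   2. ]
side 0.27 48 [-13.6  54.1  -7.1  57.5   4.2  73. ]
side 0.28 91 [-15.5  54.5  -8.8  58.7  11.4  72.8]
side 0.29 103 [-16.   54.5  -8.7  58.9  10.5  73. ]
side 0.3 91 [-15.5  54.7  -7.2  58.9  11.8  71.3]
side 0.31 104 [-31.8  52.8  -6.9  55.2  26.   74. ]
side {'at': [336.7, 210.6], 'conf': 0.66} [ -4.9 -11.8]
scene 0.17 57 [ -8.1 -28.   16.9 -22.6  20.5   0.6]
scene 0.18 64 [-10.1 -28.9  17.2 -24.9  20.6   3.4]
scene 0.19 66 [-10.5 -29.6  18.  -22.1  20.5   4. ]
scene 0.2 88 [-11.2 -29.7  15.2 -24.8  20.5  -0.8]
scene 0.21 151 [-12.9 -26.8   4.1 -11.7  18.2   3.1]
scene 0.27 15 [-4.7 54.3  6.7 58.1 12.1 70.3]
scene 0.28 50 [-11.6  53.5   7.5  57.9  14.9  71.4]
scene 0.29 53 [-11.6  53.3   8.   57.8  14.5  71. ]
scene 0.3 48 [-10.8  53.    7.4  57.5  15.2  68.6]
scene 0.31 46 [-23.3  51.1  -0.2  54.   27.8  58.9]
scene {'at': [267.9, 229.6], 'conf': 0.95} [ -0.2 -15.8]
```

With the hand shut, the fingertips sit about 19 mm above the TCP and the body about 57 mm above it. The tip had therefore been dragging the knob from on top. The knob is now at about (0, −12) mm in mill axes. I'll go down left of it with the tips at 185 mm and push the flank properly.

```bash
python3 -m jog '[{"dx":0,"dy":0,"dz":40,"wx":0,"wy":0,"wz":0,"hand":-1},{"dx":0,"dy":0,"dz":75,"wx":0,"wy":0,"wz":0,"hand":-1},{"dx":0,"dy":0,"dz":86,"wx":0,"wy":0,"wz":0,"hand":-1},{"dx":-15,"dy":0,"dz":86,"wx":0,"wy":0,"wz":0,"hand":-1},{"dx":-30,"dy":0,"dz":86,"wx":0,"wy":0,"wz":0,"hand":-1},{"dx":-42,"dy":0,"dz":86,"wx":0,"wy":0,"wz":0,"hand":-1},{"dx":-48,"dy":0,"dz":86,"wx":0,"wy":0,"wz":0,"hand":-1},{"dx":-53,"dy":0,"dz":86,"wx":0,"wy":0,"wz":0,"hand":-1},{"dx":-58,"dy":0,"dz":86,"wx":0,"wy":0,"wz":0,"hand":-1},{"dx":-62,"dy":0,"dz":86,"wx":0,"wy":0,"wz":0,"hand":-1}]'
python3 -m jog '[{"dx":-3,"dy":0,"dz":0,"wx":0,"wy":0,"wz":0,"hand":-1},{"dx":-6,"dy":0,"dz":0,"wx":0,"wy":0,"wz":0,"hand":-1},{"dx":-6,"dy":0,"dz":0,"wx":0,"wy":0,"wz":0,"hand":-1}]'
```

```text
time_s: 6.93
eef_pos: [0.5472, 0.0973, 0.1685]
tcp_rot: [[-0.163, 0.987, 0.001], [0.987, 0.163, 0.001], [0.001, 0.001, -1.0]]
ft_force: [-0.7, 1.8, 1.1]
grip_width: 0.001
gripper_force: 1.0
time_s: 7.18
eef_pos: [0.548, 0.0912, 0.168]
tcp_rot: [[-0.163, 0.987, 0.0], [0.987, 0.163, -0.0], [-0.0, 0.0, -1.0]]
ft_force: [-0.4, 1.5, 2.2]
grip_width: 0.001
gripper_force: 0.6
```

```bash
python3 -m jog '[{"dx":-2,"dy":0,"dz":0,"wx":0,"wy":0,"wz":0,"hand":-1},{"dx":-4,"dy":0,"dz":0,"wx":0,"wy":0,"wz":0,"hand":-1},{"dx":-4,"dy":0,"dz":0,"wx":0,"wy":0,"wz":0,"hand":-1}]'; python3 -m jog '[{"dx":-2,"dy":0,"dz":0,"wx":0,"wy":0,"wz":0,"hand":-1},{"dx":-3,"dy":0,"dz":0,"wx":0,"wy":0,"wz":0,"hand":-1},{"dx":-3,"dy":0,"dz":0,"wx":0,"wy":0,"wz":0,"hand":-1}]'
```

```text
time_s: 7.43
eef_pos: [0.5485, 0.0874, 0.1677]
tcp_rot: [[-0.163, 0.987, -0.0], [0.987, 0.163, -0.0], [-0.0, -0.0, -1.0]]
ft_force: [-0.0, 1.3, 1.0]
grip_width: -0.0
gripper_force: 0.7
time_s: 7.68
eef_pos: [0.5489, 0.0847, 0.1676]
tcp_rot: [[-0.163, 0.987, -0.001], [0.987, 0.163, 0.0], [0.001, -0.001, -1.0]]
ft_force: [0.0, 3.1, -1.4]
grip_width: 0.0
gripper_force: 1.1
```

```bash
python3 -m jog '[{"dx":-2,"dy":0,"dz":0,"wx":0,"wy":0,"wz":0,"hand":-1},{"dx":-3,"dy":0,"dz":0,"wx":0,"wy":0,"wz":0,"hand":-1},{"dx":-3,"dy":0,"dz":0,"wx":0,"wy":0,"wz":0,"hand":-1}]'; python3 m.py | grep -v " 0\.[23]"
```

```text
time_s: 7.93
eef_pos: [0.5492, 0.0825, 0.1675]
tcp_rot: [[-0.164, 0.987, -0.001], [0.986, 0.164, 0.002], [0.002, -0.001, -1.0]]
ft_force: [-0.7, 6.0, -2.3]
grip_width: 0.001
gripper_force: 2.9
t 7.9333 tcp mill [  0.4 -11.7] 167.5172295766237 [-0.7  6.  -2.3]
side 0.16 53 [-19.1 -51.  -13.2 -48.6   8.2 -28.4]
side 0.17 123 [-19.9 -52.9 -17.4 -43.9  10.4 -19.1]
side 0.18 132 [-19.9 -55.2 -16.9 -45.1   8.6  -7.7]
side 0.19 166 [-19.5 -57.  -15.8 -45.4   9.4  -6.4]
side {'at': [348.9, 219.2], 'conf': 0.57} [ -8.3 -41.9]
scene 0.16 15 [ -8.1 -50.3  11.4 -48.2  19.  -29.9]
scene 0.17 57 [ -6.7 -52.1  18.5 -42.6  21.2 -18.8]
scene 0.18 59 [ -7.2 -54.5  18.3 -45.8  21.2 -19.5]
scene 0.19 83 [ -8.2 -56.4  17.4 -43.8  20.8  -7.5]
scene {'at': [261.5, 235.6], 'conf': 0.93} [  3.6 -38. ]
```

The knob is at its right stop: y is about −37, x about 0, and the force is rising. Now I back off left, lift, go around to the near side and come down behind the knob.

```bash
python3 -m jog '[{"dx":12,"dy":0,"dz":0,"wx":0,"wy":0,"wz":0,"hand":-1},{"dx":30,"dy":0,"dz":0,"wx":0,"wy":0,"wz":0,"hand":-1},{"dx":30,"dy":0,"dz":-35,"wx":0,"wy":0,"wz":0,"hand":-1},{"dx":30,"dy":0,"dz":-65,"wx":0,"wy":0,"wz":0,"hand":-1},{"dx":25,"dy":-30,"dz":-65,"wx":0,"wy":0,"wz":0,"hand":-1},{"dx":0,"dy":-57,"dz":-65,"wx":0,"wy":0,"wz":0,"hand":-1},{"dx":-23,"dy":-57,"dz":-65,"wx":0,"wy":0,"wz":0,"hand":-1},{"dx":-23,"dy":-57,"dz":-65,"wx":0,"wy":0,"wz":0,"hand":-1},{"dx":-23,"dy":-57,"dz":-65,"wx":0,"wy":0,"wz":0,"hand":-1}]'; python3 m.py | grep -v " 0\.3"
```

```text
time_s: 8.88
eef_pos: [0.4971, 0.0488, 0.2335]
tcp_rot: [[-0.161, 0.987, 0.001], [0.987, 0.161, -0.001], [-0.001, 0.001, -1.0]]
ft_force: [-0.3, 1.2, 0.4]
grip_width: -0.001
gripper_force: 0.0
t 8.8833 tcp mill [-56.4 -36.8] 233.48316052246662 [-0.3  1.2  0.4]
side 0.16 56 [-19.2 -50.8 -14.6 -48.2   8.8 -26.7]
side 0.17 119 [-19.8 -53.  -17.3 -44.3   9.4 -18.3]
side 0.18 126 [-20.  -55.5 -17.5 -46.9   9.1 -21.2]
side 0.19 139 [-19.6 -57.1 -17.  -49.9  10.2 -23.5]
side 0.2 305 [-18.3 -56.3  -6.7 -42.8  14.2 -25.7]
side 0.21 14 [ -8.  -40.5  -1.7 -34.3   3.6 -27.8]
side 0.25 13 [-59.5 -48.  -55.  -47.  -49.7 -45.6]
side 0.26 26 [-58.6 -47.8 -53.5 -46.9 -44.8 -42.3]
side 0.27 34 [-59.5 -47.9 -54.8 -46.8 -43.9 -43. ]
side 0.28 32 [-59.2 -48.2 -54.4 -46.9 -45.3 -43.1]
side 0.29 54 [-59.5 -50.1 -51.7 -47.7 -31.6 -27.1]
side {'at': [261.7, 313.3], 'conf': 0.69} [-244.1 -108.5]
scene 0.16 15 [ -2.3 -50.2  14.  -47.8  19.9 -35.6]
scene 0.17 58 [ -8.  -52.4  18.1 -43.3  20.  -19.4]
scene 0.18 59 [ -7.9 -54.6  18.7 -45.2  20.9 -20.6]
scene 0.19 70 [ -8.1 -57.1  17.9 -47.5  20.4 -23. ]
scene 0.2 176 [-13.  -56.2   6.6 -44.1  19.1 -25.3]
scene 0.21 37 [-11.6 -38.7   3.4 -32.1  16.9 -25.4]
scene 0.25 13 [-58.7 -46.7 -49.4 -42.9 -45.2 -30.6]
scene 0.26 43 [-58.2 -47.1 -45.  -42.4 -40.2 -30.1]
scene 0.27 46 [-59.  -47.3 -45.4 -42.1 -39.9 -28.6]
scene 0.28 38 [-58.9 -47.2 -47.6 -43.3 -39.6 -30. ]
scene 0.29 28 [-59.  -48.2 -46.9 -46.3 -35.2 -28. ]
scene {'at': [262.9, 236.2], 'conf': 0.7} [  7.1 -37.2]
```

```bash
python3 -m jog '[{"dx":0,"dy":0,"dz":35,"wx":0,"wy":0,"wz":0,"hand":-1},{"dx":0,"dy":0,"dz":60,"wx":0,"wy":0,"wz":0,"hand":-1},{"dx":0,"dy":0,"dz":67,"wx":0,"wy":0,"wz":0,"hand":-1},{"dx":0,"dy":10,"dz":67,"wx":0,"wy":0,"wz":0,"hand":-1},{"dx":0,"dy":20,"dz":67,"wx":0,"wy":0,"wz":0,"hand":-1},{"dx":0,"dy":26,"dz":67,"wx":0,"wy":0,"wz":0,"hand":-1},{"dx":0,"dy":32,"dz":67,"wx":0,"wy":0,"wz":0,"hand":-1},{"dx":0,"dy":38,"dz":67,"wx":0,"wy":0,"wz":0,"hand":-1},{"dx":0,"dy":44,"dz":67,"wx":0,"wy":0,"wz":0,"hand":-1},{"dx":0,"dy":50,"dz":67,"wx":0,"wy":0,"wz":0,"hand":-1}]'; python3 -m jog '[{"dx":0,"dy":3,"dz":0,"wx":0,"wy":0,"wz":0,"hand":-1},{"dx":0,"dy":6,"dz":0,"wx":0,"wy":0,"wz":0,"hand":-1},{"dx":0,"dy":6,"dz":0,"wx":0,"wy":0,"wz":0,"hand":-1}]'; python3 m.py | egrep "^t|0\.1"
```

```text
time_s: 9.92
eef_pos: [0.5472, 0.0579, 0.1664]
tcp_rot: [[-0.163, 0.987, 0.001], [0.987, 0.163, 0.0], [-0.0, 0.001, -1.0]]
ft_force: [-1.4, -0.1, 2.0]
grip_width: -0.003
gripper_force: 1.0
time_s: 10.17
eef_pos: [0.5528, 0.0588, 0.1658]
tcp_rot: [[-0.163, 0.987, 0.0], [0.987, 0.163, 0.0], [0.0, 0.0, -1.0]]
ft_force: [-1.4, -0.3, 0.4]
grip_width: -0.001
gripper_force: 0.6
t 10.1667 tcp mill [  0.2 -35.6] 165.80968408747148 [-1.4 -0.3  0.4]
side 0.16 56 [  6.7 -50.8  12.9 -48.6  34.2 -27.2]
side 0.17 91 [  6.6 -53.3  10.4 -48.6  37.3 -32.3]
side 0.18 101 [ -8.1 -55.2  12.5 -50.1  39.4 -28.8]
side 0.19 192 [-14.7 -56.2  12.8 -47.2  44.6 -30.1]
scene 0.16 36 [ 21.2 -50.2  43.8 -43.9  45.8 -20.1]
scene 0.17 42 [ 17.  -52.5  44.8 -46.   47.4 -22.1]
scene 0.18 57 [  6.6 -54.3  47.  -47.4  49.5 -21.5]
scene 0.19 91 [ -6.  -55.7  43.6 -46.7  50.3 -21.6]
```

Moving freely. I keep pushing to the stop.

```bash
python3 -m jog '[{"dx":0,"dy":3,"dz":0,"wx":0,"wy":0,"wz":0,"hand":-1},{"dx":0,"dy":6,"dz":0,"wx":0,"wy":0,"wz":0,"hand":-1},{"dx":0,"dy":6,"dz":0,"wx":0,"wy":0,"wz":0,"hand":-1}]'; python3 -m jog '[{"dx":0,"dy":2,"dz":0,"wx":0,"wy":0,"wz":0,"hand":-1},{"dx":0,"dy":3,"dz":0,"wx":0,"wy":0,"wz":0,"hand":-1},{"dx":0,"dy":3,"dz":0,"wx":0,"wy":0,"wz":0,"hand":-1}]';  python3 m.py | egrep "^t|0\.1"
```

```text
time_s: 10.62
eef_pos: [0.5584, 0.0598, 0.1656]
tcp_rot: [[-0.163, 0.987, -0.0], [0.987, 0.163, -0.0], [0.0, -0.0, -1.0]]
ft_force: [-1.5, -0.3, 0.5]
grip_width: 0.002
gripper_force: 0.7
time_s: 10.87
eef_pos: [0.5613, 0.0603, 0.1657]
tcp_rot: [[-0.163, 0.987, -0.0], [0.987, 0.163, -0.0], [0.0, -0.0, -1.0]]
ft_force: [-1.5, 0.5, -0.9]
grip_width: 0.003
gripper_force: 0.7
t 10.8667 tcp mill [  8.8 -35.5] 165.70247901824467 [-1.5  0.5 -0.9]
side 0.16 62 [ 13.3 -51.1  20.2 -48.5  42.3 -28. ]
side 0.17 101 [ 13.7 -52.6  18.  -47.   45.5 -22.4]
side 0.18 99 [ -0.  -55.2  21.3 -51.   46.3 -31.9]
side 0.19 189 [ -6.  -55.9  21.6 -47.   52.1 -31.4]
scene 0.16 35 [ 23.6 -50.   49.9 -46.9  52.7 -19.9]
scene 0.17 45 [ 28.2 -52.5  52.4 -46.8  55.5 -19.9]
scene 0.18 51 [ 23.  -54.7  54.5 -47.8  58.2 -19. ]
scene 0.19 121 [  6.3 -55.5  50.4 -47.   58.7 -26.5]
scene 0.2 212 [  6.  -54.7  38.1 -40.1  56.3 -24.2]
scene 0.26 104 [-45.1 -52.6   4.4 -47.4  57.5 -40.1]
scene 0.31 79 [ 10.1 -69.8  44.1 -46.6  47.7 -19.8]
```

```bash
python3 -m jog '[{"dx":0,"dy":2,"dz":0,"wx":0,"wy":0,"wz":0,"hand":-1},{"dx":0,"dy":3,"dz":0,"wx":0,"wy":0,"wz":0,"hand":-1},{"dx":0,"dy":3,"dz":0,"wx":0,"wy":0,"wz":0,"hand":-1}]'; python3 -m jog '[{"dx":0,"dy":2,"dz":0,"wx":0,"wy":0,"wz":0,"hand":-1},{"dx":0,"dy":3,"dz":0,"wx":0,"wy":0,"wz":0,"hand":-1},{"dx":0,"dy":3,"dz":0,"wx":0,"wy":0,"wz":0,"hand":-1}]';python3 -m jog '[{"dx":0,"dy":2,"dz":0,"wx":0,"wy":0,"wz":0,"hand":-1},{"dx":0,"dy":2,"dz":0,"wx":0,"wy":0,"wz":0,"hand":-1}]'
```

```text
time_s: 11.32
eef_pos: [0.5643, 0.0607, 0.1658]
tcp_rot: [[-0.163, 0.987, -0.0], [0.987, 0.163, -0.0], [-0.0, -0.0, -1.0]]
ft_force: [-1.9, 0.5, -0.7]
grip_width: -0.003
gripper_force: 0.7
time_s: 11.57
eef_pos: [0.5669, 0.0612, 0.1657]
tcp_rot: [[-0.163, 0.987, -0.001], [0.987, 0.163, -0.0], [-0.0, -0.001, -1.0]]
ft_force: [-4.2, 0.1, -1.4]
grip_width: 0.004
gripper_force: 1.7
time_s: 11.73
eef_pos: [0.5687, 0.0615, 0.1655]
tcp_rot: [[-0.163, 0.987, -0.001], [0.987, 0.163, -0.0], [0.0, -0.001, -1.0]]
ft_force: [-4.4, -0.3, -0.6]
grip_width: 0.004
gripper_force: 2.3
```

```bash
python3 -m jog '[{"dx":0,"dy":2,"dz":0,"wx":0,"wy":0,"wz":0,"hand":-1},{"dx":0,"dy":3,"dz":0,"wx":0,"wy":0,"wz":0,"hand":-1},{"dx":0,"dy":3,"dz":0,"wx":0,"wy":0,"wz":0,"hand":-1}]'; python3 -m jog '[{"dx":0,"dy":2,"dz":0,"wx":0,"wy":0,"wz":0,"hand":-1},{"dx":0,"dy":2,"dz":0,"wx":0,"wy":0,"wz":0,"hand":-1}]';python3 m.py | egrep "^t|0\.1"
```

```text
time_s: 11.98
eef_pos: [0.5709, 0.0619, 0.1653]
tcp_rot: [[-0.163, 0.987, -0.003], [0.987, 0.163, -0.0], [0.0, -0.003, -1.0]]
ft_force: [-6.6, -0.4, -1.2]
grip_width: -0.001
gripper_force: 3.2
time_s: 12.15
eef_pos: [0.5724, 0.0622, 0.165]
tcp_rot: [[-0.163, 0.987, -0.004], [0.987, 0.163, -0.001], [0.0, -0.004, -1.0]]
ft_force: [-8.4, -1.5, -1.3]
grip_width: -0.002
gripper_force: 3.8
t 12.15 tcp mill [ 20.1 -35.4] 165.01326302938432 [-8.4 -1.5 -1.3]
side 0.16 75 [ 19.7 -50.8  24.4 -47.7  49.  -23.9]
side 0.17 113 [ 19.7 -53.2  23.7 -45.9  51.3 -19.1]
side 0.18 101 [ 11.6 -55.1  27.7 -51.3  54.9 -30.9]
side 0.19 183 [  5.  -55.8  28.8 -47.3  58.7 -29.4]
scene 0.16 34 [ 28.6 -50.7  55.  -47.7  59.3 -21.1]
scene 0.17 29 [ 31.4 -52.6  52.5 -50.4  59.9 -19.2]
scene 0.18 24 [ 17.7 -54.8  47.5 -53.2  59.4 -44.8]
scene 0.19 80 [ 14.7 -55.5  46.3 -51.5  59.8 -36.6]
```

The force is climbing steadily with the knob centre near +38 mm, so it is at the stop. One last firm nudge, then back off and lift clear.

```bash
python3 -m jog '[{"dx":0,"dy":3,"dz":0,"wx":0,"wy":0,"wz":0,"hand":-1},{"dx":0,"dy":6,"dz":0,"wx":0,"wy":0,"wz":0,"hand":-1},{"dx":0,"dy":6,"dz":0,"wx":0,"wy":0,"wz":0,"hand":-1}]'; python3 -m jog '[{"dx":0,"dy":-12,"dz":0,"wx":0,"wy":0,"wz":0,"hand":-1},{"dx":0,"dy":-35,"dz":0,"wx":0,"wy":0,"wz":0,"hand":-1},{"dx":0,"dy":-60,"dz":0,"wx":0,"wy":0,"wz":0,"hand":-1},{"dx":0,"dy":-80,"dz":-30,"wx":0,"wy":0,"wz":0,"hand":-1},{"dx":0,"dy":-100,"dz":-65,"wx":0,"wy":0,"wz":0,"hand":-1},{"dx":0,"dy":-120,"dz":-100,"wx":0,"wy":0,"wz":0,"hand":-1},{"dx":0,"dy":-120,"dz":-130,"wx":0,"wy":0,"wz":0,"hand":-1},{"dx":0,"dy":-120,"dz":-130,"wx":0,"wy":0,"wz":0,"hand":-1},{"dx":0,"dy":-120,"dz":-130,"wx":0,"wy":0,"wz":0,"hand":-1}]'
sed -i 's/np.abs(X\[:,0\])<.06)/np.abs(X[:,0])<.085)/' m.py; python3 m.py
python3 - <<'E'
import cv2,numpy as np
a=cv2.imread("pics/side_m.png")[140:320,220:440];b=cv2.imread("pics/scene_m.png")[140:340,180:400]
cv2.imwrite("pics/fin.png",np.hstack([cv2.resize(a,(400,360)),cv2.resize(b,(400,360))]))
E
```

```text
time_s: 12.6
eef_pos: [0.5771, 0.063, 0.1643]
tcp_rot: [[-0.163, 0.987, -0.007], [0.987, 0.163, -0.001], [0.0, -0.007, -1.0]]
ft_force: [-12.9, -1.9, -2.2]
grip_width: 0.0
gripper_force: 5.6
time_s: 13.35
eef_pos: [0.4633, 0.0439, 0.2986]
tcp_rot: [[-0.163, 0.987, 0.007], [0.987, 0.163, 0.001], [-0.001, 0.007, -1.0]]
ft_force: [0.6, -0.2, -0.1]
grip_width: 0.002
gripper_force: 0.0
t 13.35 tcp mill [-90.5 -36.3] 298.60807410579304 [ 0.6 -0.2 -0.1]
side 0.16 63 [ 15.7 -51.1  22.3 -48.1  44.9 -28.6]
side 0.17 148 [ 16.  -52.5  19.9 -41.4  47.2 -18.4]
side 0.18 138 [ 18.9 -55.5  22.9 -45.6  49.4 -21.2]
side 0.19 181 [ 21.2 -56.2  26.3 -47.9  56.  -23.5]
side 0.2 170 [ 24.7 -52.2  33.7 -38.1  52.3 -24.4]
side {'at': [361.0, 208.9], 'conf': 0.74} [ 29.6 -34.9]
scene 0.16 35 [ 26.3 -50.2  53.3 -44.1  56.6 -19.7]
scene 0.17 50 [ 30.8 -52.5  55.3 -47.8  58.6 -17.5]
scene 0.18 46 [ 29.5 -54.8  57.7 -48.6  61.1 -21.5]
scene 0.19 102 [ 32.7 -55.9  56.1 -49.4  61.9 -21.8]
scene 0.2 162 [ 31.  -52.9  44.  -37.4  60.5 -24.3]
scene 0.31 9 [-85.  -45.7 -84.7 -40.9 -83.4 -28.2]
scene {'at': [279.0, 248.3], 'conf': 0.98} [ 57.8 -38.4]
```

View pics/fin.png

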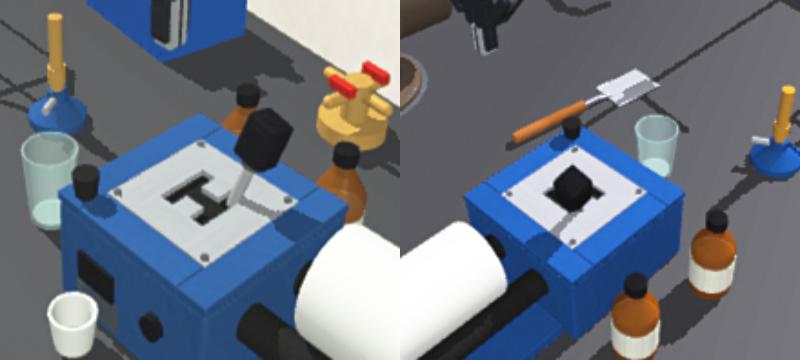

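The final view shows the knob leaning into the far right slot: (262,140) left half, (572,188) right half. The stopper, beaker, bottles and crucible are in place and the arm is clear. The faces give a knob centre of about (37, −37) mm, which matches the stop.

```bash
python3 -c "
from bench import job; print(job.job_done())"
```

```text
the job is handed in; nothing more can be done
None
```

The mill is in third gear: the knob measured about 37 mm forward and 37 mm right of the gate's centre, at the stops. The surrounding items look undisturbed, the arm is clear, and the job was handed in at about 13 s. The lever already stood at the cross slot, so no left-lane push was needed, and on the first pass the shut fingertips rode on top of the knob and dragged it partway across before I re-approached and pushed its flank.

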